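# Hang the washed belt pulley on its drip bar

### The job

The grooved belt pulley has just been washed and should drain over the drip stand. Take the bar by its handle out of the stand's two notches, push its shaft through the pulley's bore, lift the pulley on it and lay the bar back level in both notches as it lay before, handle on the same side, so that the pulley hangs freely between the two posts; then let go. Do not touch the pulley with the gripper, and leave the plain sleeve where it lies.

Things in the scene. Friction and masses are not known exactly. Their poses are not given: they have to be found in the camera images.
- bar_grip (a point): Centre of the hanging bar's black square handle (70 mm long, 24 mm wide and high). From the handle runs a round steel shaft, 12 mm thick, to a rounded tip 215 mm from this point. x points from handle to tip. Loose, 140 g, centre of mass about 100 mm along x: grip firmly. At the start it lies level in the stand's two notches.
- pulley: Grooved aluminium pulley (spool shape), 120 g, 70 mm over its flanges, 36 mm long, through bore 36 mm wide, lying axis level in a fixed grey V cradle (70 mm along the axis, 110 mm across, 52 mm high). Origin: bore centre, 65 mm above the table. x: bore axis, roughly to the robot's left; the bar enters from the -x side. On the bar it hangs 12 mm below the bar's axis.
- sleeve: Bystander: plain straight aluminium sleeve without flanges, 70 mm outside, 58 mm long, bore 36 mm, lying axis level in the other, identical cradle. Origin at its centre, about 65 mm above the table; x is its axis. Which of the two cradles is nearer the robot changes.
- stand: Fixed drip stand: steel tray 150 (x) by 170 (y) by 22 mm high with two posts, 8 mm thick, at x = -50 and +50 mm, each with a V notch open upwards, 48 mm wide at its mouth. Origin: middle of the tray's underside. x: from handle to tip of the lying bar. Bar axis then 100 mm up, prong tops 118 mm; handle centre at x = -122 mm, y = 0; the pulley belongs at x = 0.

How it is judged:
On the way, in this order (a step that is already met when the one before it is completed fails the run):
1. the bar's shaft is through the pulley's bore (x of pulley in the frame of bar_grip between 0.08 and 0.19 m and y of pulley in the frame of bar_grip between -0.018 and 0.018 m and z of pulley in the frame of bar_grip between -0.018 and 0.018 m), for 0.1 s.
2. the pulley is lifted out of its cradle on the bar (all of step 1 and height (world z) of pulley above 0.095 m), for 0.2 s.
At the end, for the whole second after the job is handed in: Bar lies in both notches: handle centre within 27 mm of its place along the bar, 15 mm sideways, 12 mm in height, direction within 7 degrees. Pulley hangs still on it between the posts (35 mm along, 20 mm sideways, 78 to 98 mm up). Sleeve within 20 mm of its start (all of step 1 and x of bar_grip in the frame of stand between -0.15 and -0.095 m and y of bar_grip in the frame of stand between -0.015 and 0.015 m and z of bar_grip in the frame of stand between 0.088 and 0.112 m and angle between the x axis of bar_grip and the x axis of stand, either way round below 0.12 rad and x of pulley in the frame of stand between -0.035 and 0.035 m and y of pulley in the frame of stand between -0.02 and 0.02 m and z of pulley in the frame of stand between 0.078 and 0.098 m and linear speed of pulley below 0.05 m/s and distance of sleeve from where it was at the start of the episode below 0.02 m); the robot touches nothing.
It fails at once if the gripper's fingers touch the pulley (contact force between the fingers and pulley above 1 N).
It fails at once if the plain sleeve is moved by more than 20 mm (distance of sleeve from where it was at the start of the episode above 0.02 m).
It also fails if it takes over 66 s, if anything falls off the work surface, if the arm or the gripper's body presses on something with over 40 N, if the wrist force passes 120 N, or if a joint passes its speed limit or range.

### The arm

A 6-joint arm with a two-finger parallel gripper is mounted at the origin on the work surface. World frame = base frame: x ahead of the robot, y to its left, z up, the work surface at z = 0. Lengths are in m, angles in rad, forces in N, time in s.
With the tool pointing down it reaches from about 0.375 to 0.975 m from the base axis. Payload 3.8 kg.
Tool frame: the origin (TCP) lies on the centre line of the jaws, within the pads' length; the fingertips stand 25 mm ahead of it and the grasp point (between the pads) lies 6 mm ahead of it; y points along the fingers, z is the direction in which the jaws open and shut, and the axes are right-handed (so a half turn about y gives the same grasp; the last joint's range is limited). The gripper opens to 85 mm and grips with 20 to 120 N. Pads are 22 mm wide; open, the fingers measure 114 mm over their backs; the gripper's body (76 mm by 85 mm) begins 54 mm behind the grasp point. The pads swing forward as they close: fully open they stand 13 mm farther back than shut.
Start: joints at [1.152, 0.264, 1.604, -0, 1.274, -0.037], TCP at [0.251, 0.626, 0.256] pointing down, gripper open.
Joint ranges: [-2.63, 2.63], [-0.94, 2.18], [0.31, 2.57], [-1.31, 4.45], [0, 2.66], [-2.55, 2.55]. Speed limits (rad/s): [2.57, 2.57, 3.14, 3.14, 3.14, 3.14].

### API

Orientations are given as a rotation vector (axis times angle).
In Python, from workcell import bot gives the robot as it stands.
- The arm moves only by the shell command python3 -m jog 'ROWS' [FORCE]. ROWS is JSON, a list of rows, each a list of 5 numbers: the shift along the world's x, y, z in mm, then the turn about the world's z in degrees, then the finger opening in mm, from 0 to 85.4. A call has exactly 10 rows; each row is the pose to reach, as a shift and turn from the pose commanded when the call began; what a row does not reach only later rows make up. A row lasts 1/8 s, in which the tool goes at most 62.5 mm and 10.7 degrees, less where a joint would pass 70% of its speed; a pose out of reach is approached as far as the arm can. A call with a gripper value outside its range is refused whole. The fingers move at their own pace and stop on an object; FORCE is the grip in N (left out, the last holds). Time passes only in rows, so rows that repeat a pose let the fingers close, or fill a call up. It gives the time, the measured TCP pose, the force and the opening at its end, in the units of the state.
- bot.read_state(): the state, without advancing time (a new reading comes with each control period).
- bot.read_camera(name): name is "scene" or "top" or "wrist"; returns a dict with "pixels" (384x512x3 uint8, red, green, blue), "fx", "fy", "cx", "cy" (pixels), "R" (3x3) and "t" (3): a world point X has camera coordinates R X + t. Camera axes: x right, y down, z forward; pixel columns grow to the right and rows downward; lengths in m; the calibration is good to about 2 mm. A picture is of the moment at which its call begins. There is no depth.
- bot.finish_job(): hands the job in, once; it reports no verdict.
The state is a dict: "time": time; "q": joint angles; "joint_vel": joint speeds; "joint_torque": joint torques, N m; "tool_pos": TCP position; "tcp_rot": TCP orientation; "wrist_force": force on the tool from outside, world axes, zero at the start; "torque": the same for the moment, N m; "width": opening from 0.0 (shut) to 1.0 (fully open).
Only numpy, scipy, OpenCV 4.12 (cv2) and the standard library are available. Lean on these libraries where they do the work, as an engineer would, in place of code of your own. Each camera call takes 0.05 s, during which the arm holds its last target.

## Working session

There is one attempt and no reset: what is moved stays moved. The work goes in short steps, Python scripts to look and compute and a shell command to move; the robot and the scene stay as the last step left them, time stands still between calls to the robot, and variables do not carry over. Pictures are saved under pics/ and viewed, and the job is handed in when it is done.

```bash
mkdir -p pics; ls
cat > h.py <<'E'
import cv2, numpy as np
from workcell import bot
def snap(n,f):
    c=bot.read_camera(n); np.savez('pics/'+f+'.npz',**{k:np.array(v) for k,v in c.items()})
    cv2.imwrite('pics/'+f+'.png',c['pixels'][:,:,::-1]); return c
def ld(f): return dict(np.load('pics/'+f+'.npz'))
def P(c): return np.array([[c['fx'],0,c['cx']],[0,c['fy'],c['cy']],[0,0,1]])@np.c_[c['R'],c['t']]
def proj(c,X):
    x=P(c)@np.append(X,1); return x[:2]/x[2]
def tri(c1,p1,c2,p2):
    X=cv2.triangulatePoints(P(c1),P(c2),np.array(p1,float).reshape(2,1),np.array(p2,float).reshape(2,1)); X=(X[:3]/X[3]).ravel()
    return X, proj(c1,X)-p1, proj(c2,X)-p2
def onz(c,p,z):
    R=np.array(c['R']);C=-R.T@c['t'];d=R.T@np.array([(p[0]-c['cx'])/c['fx'],(p[1]-c['cy'])/c['fy'],1]);return C+d*(z-C[2])/d[2]
E
python3 - <<'E'
from h import *
for n in ['scene','top','wrist']:
    c=snap(n,n+'0'); print(n,c['fx'],-np.array(c['R']).T@c['t'])
print(bot.read_state())
E
```

```text
pics
scene 446.6858421941384 [ 1.12989314 -0.45891252  0.67884427]
top 464.1580167775841 [ 0.4067692  -0.02830808  1.09261892]
wrist 299.6112321540422 [0.18001134 0.65555666 0.37270652]
{'time': 0.15, 'q': array([ 1.15210860e+00,  2.64619981e-01,  1.60506260e+00,  2.42249170e-05,
        1.27373787e+00, -3.68688746e-02]), 'joint_vel': array([ 0.00068781, -0.00076596, -0.00398839, -0.00031097,  0.00178103,
       -0.00166824]), 'joint_torque': array([-5.02163148e-04, -5.15902054e+01, -3.67961490e+01, -1.13950016e-04,
        8.07670760e-03, -8.31495470e-06]), 'tool_pos': array([0.25126878, 0.62591328, 0.25521989]), 'tcp_rot': array([-1.55173961,  0.29997246, -0.2992851 ]), 'wrist_force': array([ 0.07842564, -0.45462913,  0.30849553]), 'torque': array([ 0.00153426, -0.01055721, -0.01179065]), 'width': 1.0041230863205755}
```

View pics/scene0.png

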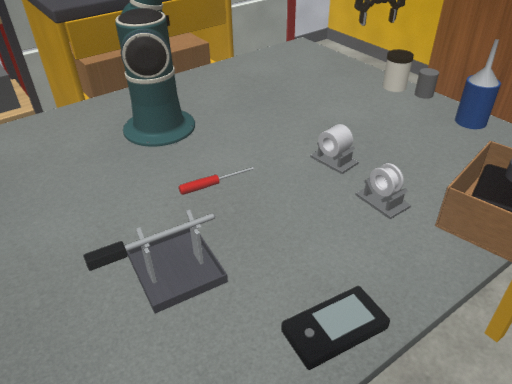

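View pics/top0.png

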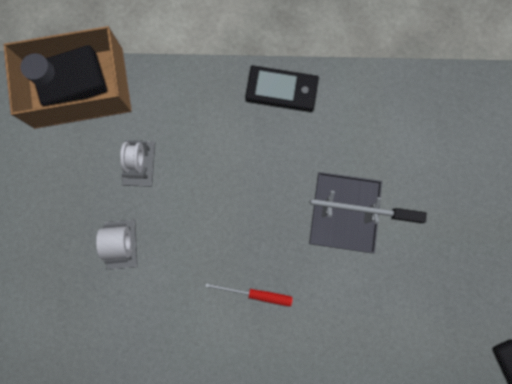

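View pics/wrist0.png

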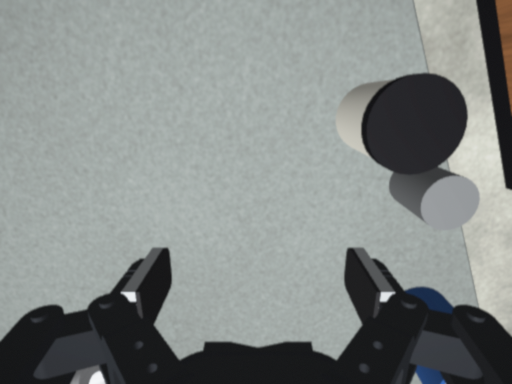

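The top picture has world +x up and +y to the left. The bar's handle is at about (409,215) and its tip at (314,202). The pulley with flanges is at about (133,157), the sleeve at (115,242). Next I zoom in to measure.

Run:
```python
from h import *
t=cv2.imread('pics/top0.png'); s=cv2.imread('pics/scene0.png')
def crop(im,x,y,w,h,k,f): cv2.imwrite('pics/'+f+'.png',cv2.resize(im[y:y+h,x:x+w],None,fx=k,fy=k,interpolation=cv2.INTER_CUBIC))
crop(t,300,160,133,100,6,'tc1'); crop(t,80,125,100,100,6,'tc2')
crop(s,75,195,160,120,5,'sc1'); crop(s,300,110,120,110,5,'sc2')
```

```text
(no output)
```

View pics/tc1.png

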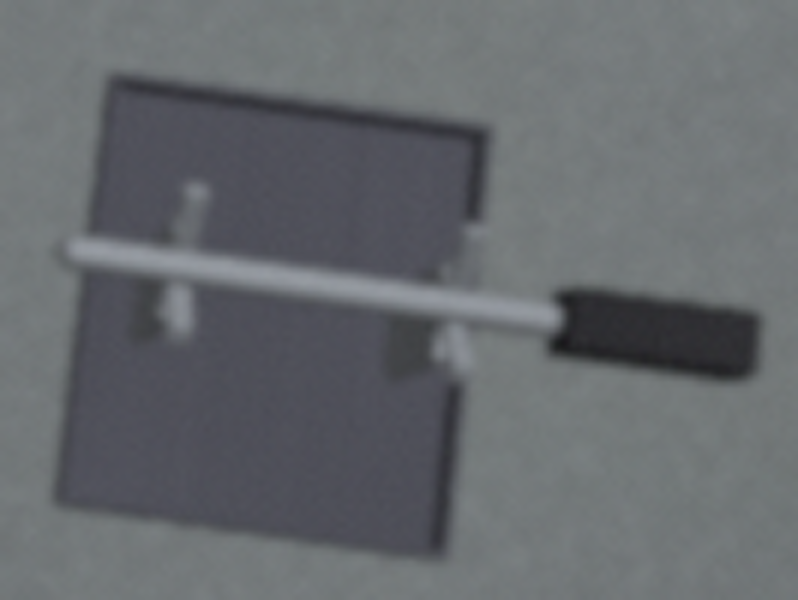

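View pics/tc2.png

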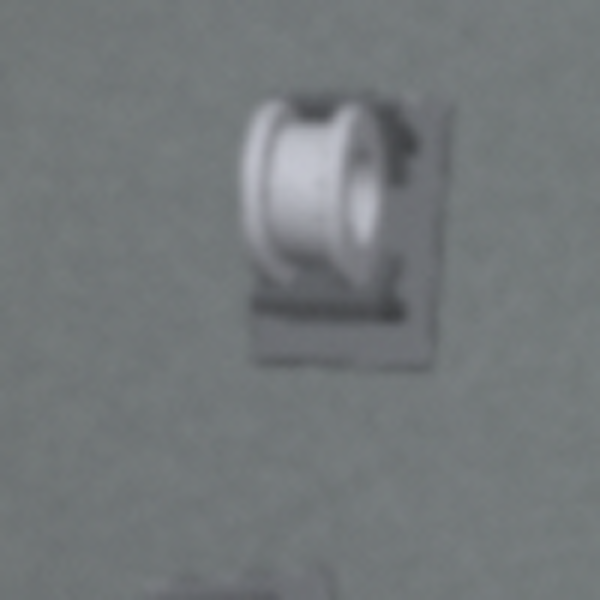

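View pics/sc1.png

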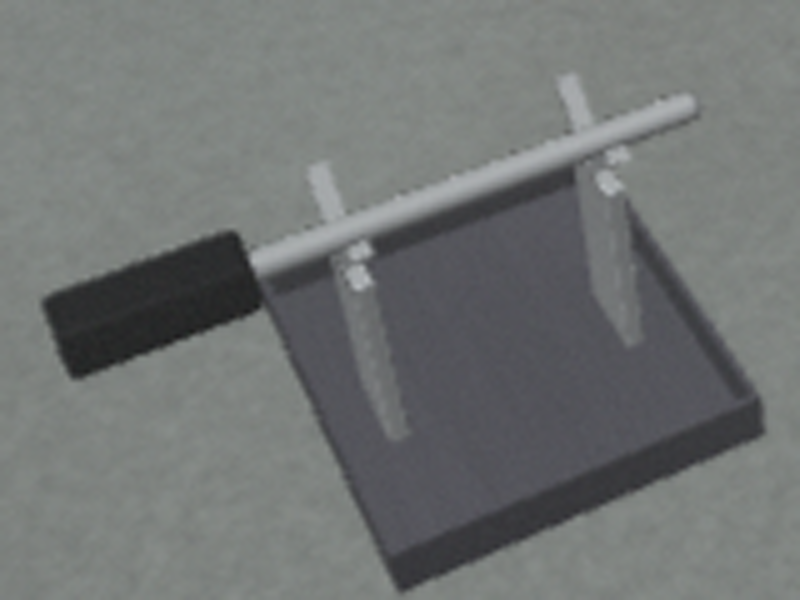

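View pics/sc2.png

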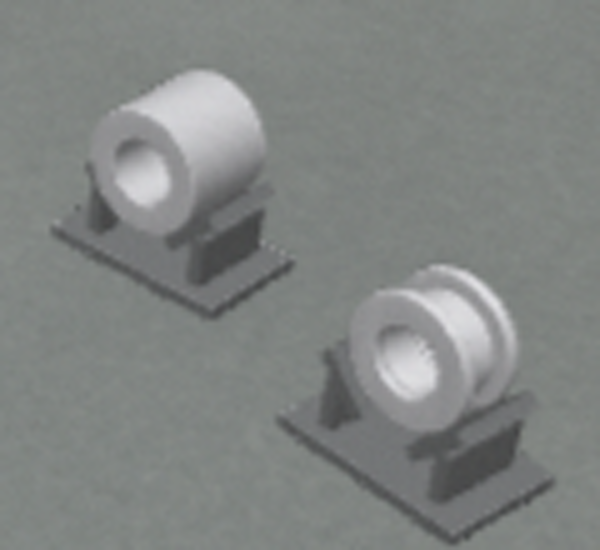

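```bash
cat > m1.py <<'E'
from h import *
T=ld('top0');S=ld('scene0')
def f(u,x0,y0,k): return ((u[0]+.5)/k-.5+x0,(u[1]+.5)/k-.5+y0)
t1=lambda *u:f(u,300,160,6); t2=lambda *u:f(u,80,125,6); s1=lambda *u:f(u,75,195,5); s2=lambda *u:f(u,300,110,5)
E
python3 - <<'E'
from m1 import *
np.set_printoptions(precision=4,suppress=True)
for n,a,b in [('tip',t1(68,251),s1(690,106)),('junction',t1(562,317),s1(254,262)),
 ('hA',t1(758,312),s1(42,300)),('hB',t1(568,290),s1(235,232)),('hC',t1(750,378),s1(68,338)),
 ('trayFL',t1(110,78),s1(763,400)),('trayBR',t1(440,553),s1(265,290)),('trayFR',t1(488,128),s1(390,560)),
 ('pbore-',t2(364,200),s2(406,362)),('ptopfar',t2(268,100),s2(440,268)),('ptopnear',t2(350,98),s2(395,292)),('pcradle', t2(437,368),s2(278,418)),('pcradle2', t2(455,100),s2(455,540))]:
    print(n,*tri(T,a,S,b))
E
```

```text
tip [ 0.5437 -0.1427  0.0992] [0.2873 0.1681] [ 0.3946 -0.0246]
junction [ 0.5234 -0.3174  0.1037] [-0.3545 -0.1568] [-0.4948 -0.0145]
hA [ 0.5223 -0.3841  0.1252] [1.7967 0.6591] [2.5025 0.1504]
hB [ 0.529  -0.3179  0.1234] [1.5216 0.6463] [2.1065 0.0495]
hC [ 0.5048 -0.3853  0.0927] [-1.51   -0.5948] [-2.1164 -0.15  ]
trayFL [ 0.6243 -0.1681  0.0172] [0.0815 0.0493] [ 0.1249 -0.009 ]
trayBR [ 0.4417 -0.2963  0.0085] [-0.0614 -0.0273] [-0.0807 -0.0021]
trayFR [ 0.6067 -0.3172  0.0179] [0.4568 0.2192] [ 0.7099 -0.0012]
pbore- [0.6414 0.2416 0.0628] [-0.0962 -0.0919] [-0.1382  0.0331]
ptopfar [0.6554 0.2531 0.1218] [4.1115 3.8948] [ 5.8336 -1.6469]
ptopnear [0.6564 0.2233 0.1225] [4.2656 3.9233] [ 6.0801 -1.6544]
pcradle [0.5875 0.2244 0.0046] [-0.2749 -0.2445] [-0.3801  0.0794]
pcradle2 [0.6973 0.2235 0.0037] [-0.2992 -0.2875] [-0.461   0.1104]
```

Run:
```python
from m1 import *
from scipy.spatial.transform import Rotation as Ro
from scipy.optimize import least_squares
np.set_printoptions(precision=4,suppress=True)
s=bot.read_state();M=Ro.from_rotvec(s['tcp_rot']).as_matrix();print(M)
def T3(p,l):
    c,sn=np.cos(p[2]),np.sin(p[2]);return np.array([p[0]+c*l[0]-sn*l[1],p[1]+sn*l[0]+c*l[1],l[2]])
def fit(obs,p0):
    r=least_squares(lambda p:np.concatenate([proj(c,T3(p,l))-uv for c,l,uv in obs]),p0,loss='soft_l1')
    print(r.x[:2],np.degrees(r.x[2]),'\n',r.fun.reshape(-1,2).T);return r.x
# stand: x to tip (~+y), y = -world x
st=[(T,(.075,-.085,.022),t1(110,78)),(T,(-.075,-.085,.022),t1(488,128)),(T,(.075,.085,.022),t1(57,503)),(T,(-.075,.085,.022),t1(440,555)),
(S,(.075,-.085,.022),s1(763,398)),(S,(-.075,-.085,.022),s1(393,555)),
(S,(-.05,-.024,.118),s1(358,275)),(S,(-.05,.024,.118),s1(320,168)),(S,(.05,.024,.118),s1(568,80)),(S,(.05,-.024,.118),s1(610,182))]
print('stand');fit(st,[.533,-.233,1.46])
bar=[(T,(.215,0,.1),t1(66,251)),(T,(.035,0,.1),t1(560,318)),(S,(.215,0,.1),s1(694,105)),(S,(.035,0,.1),s1(252,262)),
(T,(-.035,-.012,.112),t1(760,312)),(T,(-.035,.012,.112),t1(750,379)),(T,(.035,.012,.112),t1(552,352)),(T,(.035,-.012,.112),t1(566,290)),
(S,(-.035,.012,.112),s1(43,300)),(S,(.035,.012,.112),s1(237,233)),(S,(-.035,-.012,.088),s1(78,378))]
print('bar');fit(bar,[.52,-.356,1.46])
cr=[(T,(-.035,.055,0.003),t2(437,368)),(T,(-.035,-.055,0.003),t2(455,102)),(T,(.035,.055,0.003),t2(252,364)),
(S,(-.035,.055,.003),s2(278,417)),(S,(-.035,-.055,.003),s2(455,541)),(S,(.035,-.055,.003),s2(553,482))]
print('cradle');p=fit(cr,[.64,.26,1.5])
pu=[(S,(-.018,0,.065),s2(406,362)),(T,(-.018,0,.065),t2(364,198))]
for c,l,uv in pu: print(proj(c,T3(p,l))-uv)
print('box',[onz(T,u,.06) for u in [(130,110),(30,126)]])
# overlay pulley rings
for n,c,f,(x0,y0,k) in [('scene0',S,'os',(300,110,5)),('top0',T,'ot',(80,125,6))]:
    im=cv2.imread(f'pics/{n}.png'); im=cv2.resize(im[y0:y0+110,x0:x0+120],None,fx=k,fy=k,interpolation=cv2.INTER_CUBIC)
    for ax in(-.018,.018):
        for r in(.035,.018):
            pts=[proj(c,T3(p,(ax,r*np.cos(a),.065+r*np.sin(a)))) for a in np.linspace(0,6.3,60)]
            cv2.polylines(im,[np.int32([((u-x0+.5)*k,(v-y0+.5)*k) for u,v in pts])],False,(0,0,255) if ax<0 else (0,255,0),1)
    cv2.imwrite(f'pics/{f}.png',im)
```

```text
[[ 0.928  -0.0008  0.3726]
 [-0.3726 -0.0017  0.928 ]
 [-0.0001 -1.     -0.0018]]
stand
[ 0.5336 -0.233 ] 82.88010874901218 
 [[ 0.736   1.1839  0.48    1.6418  0.423  -0.1082  0.2492 -0.5049 -0.0408
   1.5037]
 [-1.5609 -0.8984 -0.5052  0.2473 -0.1484  0.4752 -7.1941 -1.6151 -1.7942
  -7.7859]]
bar
[ 0.5176 -0.3513] 82.95459802470685 
 [[-1.578  -0.8851  1.7097  0.3928  0.7253  1.4256  1.5254  0.2808 -0.2106
   0.145  -0.5567]
 [-0.0314  0.5779 -1.0805  0.7485  0.0482  0.0358 -0.1373 -0.9252 -1.4295
  -2.1976  1.0899]]
cradle
[0.6424 0.2599] 88.90980098051581 
 [[-0.7726 -0.4042  0.693  -0.2754 -0.6005  0.2771]
 [ 0.195  -0.3205 -0.2575  0.3867 -0.0614 -0.1517]]
[ 0.3009 -0.6479]
[-0.434  -0.2459]
box [array([0.7548, 0.2725, 0.06  ]), array([0.712, 0.5  , 0.06 ])]
```

View pics/os.png

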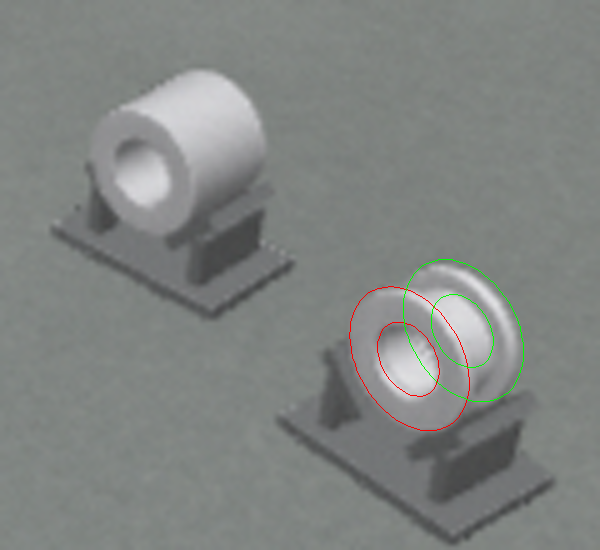

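View pics/ot.png

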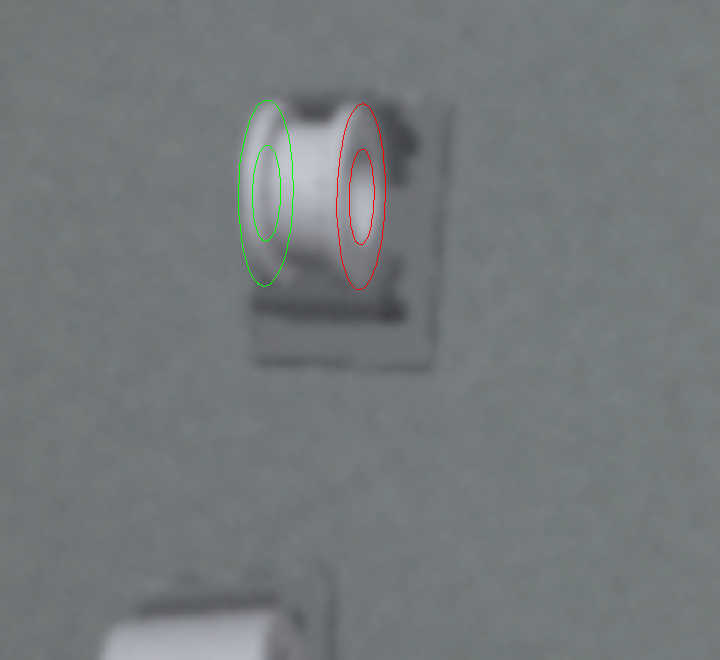

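The model fits agree with both views:

| Item | x, y (m) | Yaw |
|---|---|---|
| Handle | 0.518, -0.353 | 83° |
| Stand | 0.5336, -0.233 | 83° |
| Pulley | 0.642, 0.260 | about 88° |

I am moving to a point above the handle.

```bash
python3 -m jog '[[20,-55,20,-7.5,85],[40,-110,40,-15,85],[60,-165,50,-22.5,85],[80,-220,50,-30,85],[100,-275,50,-37.5,85],[120,-330,50,-45,85],[140,-385,50,-52.5,85],[160,-440,50,-60,85],[180,-495,50,-67.5,85],[200,-550,50,-75,85]]' 120
```

```text
time: 1.4
tool_pos: [0.4516, 0.0745, 0.3062]
tcp_rot: [-1.147, 1.3, -1.3]
wrist_force: [0.3, -0.5, -0.0]
width: 0.995
```

```bash
python3 -m jog '[[8,-50,0,0,85],[16,-100,0,0,85],[24,-150,0,0,85],[32,-200,-15,0,85],[40,-250,-30,0,85],[48,-300,-45,0,85],[55,-350,-60,0,85],[62,-400,-70,0,85],[67,-428,-70,0,85],[67,-428,-70,0,85]]'
python3 - <<'E'
from h import *
snap('wrist','w1');print(bot.read_state()['tool_pos'],bot.read_state()['tcp_rot'],bot.read_state()['q'])
E
```

```text
time: 2.65
tool_pos: [0.5181, -0.3534, 0.2353]
tcp_rot: [-1.149, 1.3, -1.298]
wrist_force: [1.1, 0.5, -0.4]
width: 0.996
[ 0.5181021  -0.35201693  0.23553055] [-1.14921568  1.29960092 -1.29684624] [-6.36722785e-01  1.87433085e-01  1.73550699e+00  3.49543951e-04
  1.22020713e+00 -5.15225216e-01]
```

View pics/w1.png

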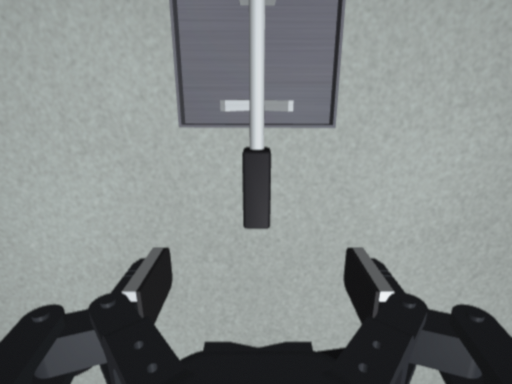

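Run:
```python
from h import *
np.set_printoptions(precision=4,suppress=True)
c=ld('w1')
for u in [(257,152),(257,226)]: print(onz(c,u,.112))
for u in [(257,140),(258,20)]: print(onz(c,u,.10))
for u in [(181,127),(336,127)]: print(onz(c,u,.022))
for u in [(222,105),(293,105)]: print(onz(c,u,.118))
```

```text
[ 0.5228 -0.3174  0.112 ]
[ 0.5147 -0.382   0.112 ]
[ 0.5237 -0.3094  0.1   ]
[ 0.5355 -0.2209  0.1   ]
[ 0.4423 -0.2957  0.022 ]
[ 0.609  -0.3164  0.022 ]
[ 0.5012 -0.2778  0.118 ]
[ 0.5542 -0.2844  0.118 ]
```

The wrist view shows the handle centred in column (col 257, rows 150–228), in line with the jaws. I am descending to grip it.

```bash
python3 -m jog '[[0,1,-30,0,85],[0,1,-60,0,85],[0,1,-90,0,85],[0,1,-110,0,85],[0,1,-120,0,85],[0,1,-130,0,85],[0,1,-130,0,85],[0,1,-130,0,20],[0,1,-130,0,10],[0,1,-130,0,10]]' 120; python3 -m jog '[[0,0,0,0,10],[0,0,0,0,10],[0,0,0,0,10],[0,0,0,0,10],[0,0,4,0,10],[0,0,8,0,10],[0,0,16,0,10],[0,0,24,0,10],[0,0,32,0,10],[0,0,40,0,10]]' 120;python3 - <<'E'
from h import *
snap('wrist','w2');snap('scene','s2');s=bot.read_state();print(s['tool_pos'],s['wrist_force'],s['torque'])
E
```

```text
time: 3.95
tool_pos: [0.5188, -0.3509, 0.1069]
tcp_rot: [-1.15, 1.296, -1.298]
wrist_force: [-0.7, 0.2, 0.5]
width: 0.374
time: 5.2
tool_pos: [0.5186, -0.3507, 0.147]
tcp_rot: [-1.15, 1.297, -1.297]
wrist_force: [-0.9, 0.3, -1.2]
width: 0.257
[ 0.51925508 -0.35115718  0.14789258] [ 0.99539435 -0.43069682 -1.21542788] [-0.1516303  -0.03271589 -0.01729872]
```

View pics/w2.png

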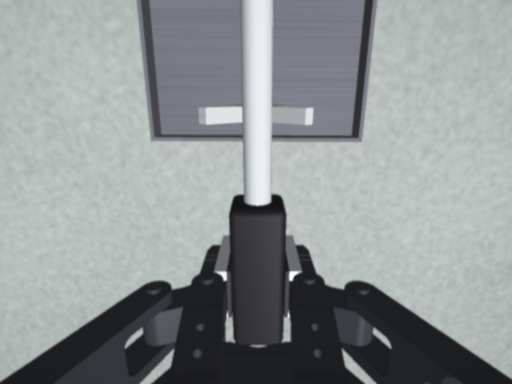

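View pics/s2.png

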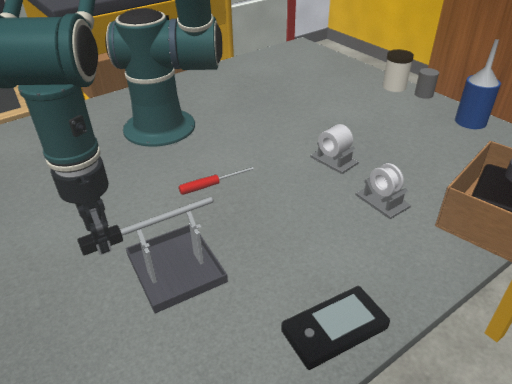

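Run:
```python
from h import *
np.set_printoptions(precision=4,suppress=True)
snap('top','t2');T=ld('t2');S=ld('s2')
cv2.imwrite('pics/t2c.png',cv2.resize(T['pixels'][160:260,300:433,::-1],None,fx=6,fy=6,interpolation=cv2.INTER_CUBIC))
cv2.imwrite('pics/s2c.png',cv2.resize(S['pixels'][170:290,75:235,::-1],None,fx=5,fy=5,interpolation=cv2.INTER_CUBIC))
```

```text
(no output)
```

View pics/t2c.png

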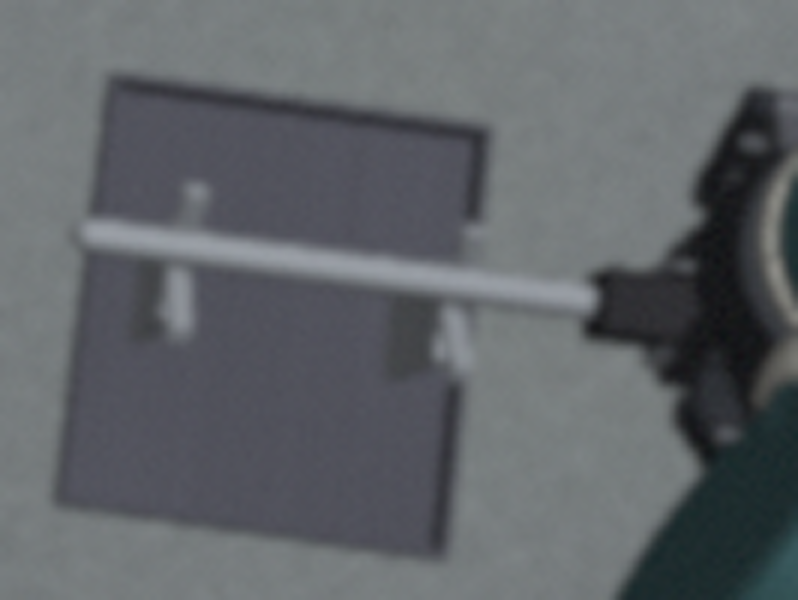

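View pics/s2c.png

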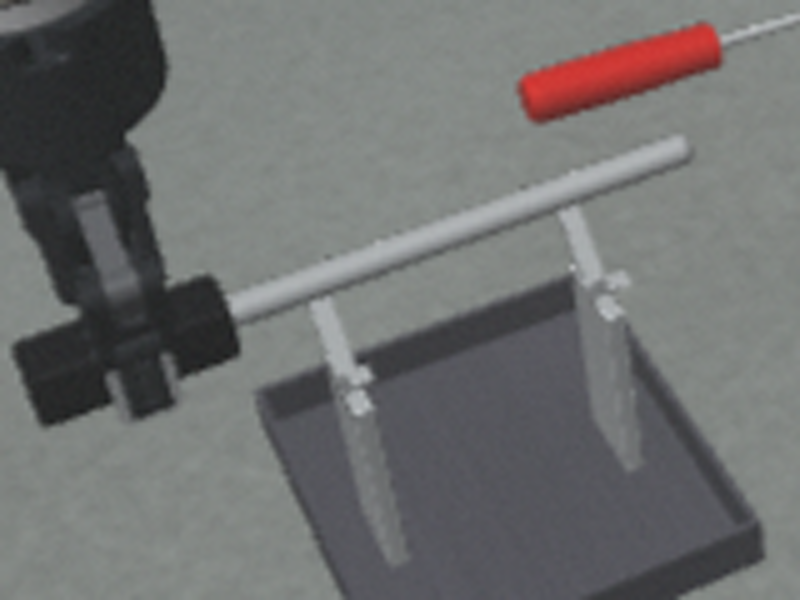

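Run:
```python
from m1 import *
np.set_printoptions(precision=4,suppress=True)
T=ld('t2');S=ld('s2')
s2=lambda *u:f(u,75,170,5)
for n,a,b in [('tip',t1(80,232),s2(688,148)),('junction',t1(600,300),s2(235,308))]: print(n,*tri(T,a,S,b))
```

```text
tip [ 0.5449 -0.1414  0.1414] [0.0064 0.0038] [ 0.0087 -0.0005]
junction [ 0.5251 -0.3177  0.1444] [-0.8264 -0.3622] [-1.1439 -0.0413]
```

```bash
python3 -m jog '[[0,0,25,0,10],[0,0,55,0,10],[10,30,75,0,10],[23,70,75,1,10],[38,115,75,2,10],[53,160,75,3,10],[68,210,75,4,10],[83,260,75,5,10],[100,310,70,5,10],[114,351,50,5,10]]' 120; python3 -m jog '[[0,0,-20,0,10],[0,0,-40,0,10],[0,0,-60,0,10],[0,0,-75,0,10],[0,0,-75,0,10],[0,0,-75,0,10],[0,0,-75,0,10],[0,0,-75,0,10],[0,0,-75,0,10],[0,0,-75,0,10]]' 120;python3 - <<'E'
from h import *
for n in ['wrist','scene','top']: c=snap(n,n+'3')
s=bot.read_state();print(s['tool_pos'],s['tcp_rot'],s['wrist_force'],s['torque'])
T=ld('top3');S=ld('scene3')
cv2.imwrite('pics/t3c.png',cv2.resize(T['pixels'][125:225,80:280,::-1],None,fx=4,fy=4,interpolation=cv2.INTER_CUBIC))
cv2.imwrite('pics/s3c.png',cv2.resize(S['pixels'][110:230,260:420,::-1],None,fx=5,fy=5,interpolation=cv2.INTER_CUBIC))
E
```

```text
time: 6.6
tool_pos: [0.6339, 0.0024, 0.1974]
tcp_rot: [-1.192, 1.23, -1.234]
wrist_force: [0.4, 0.1, -1.0]
width: 0.267
time: 7.85
tool_pos: [0.6325, 0.0005, 0.1214]
tcp_rot: [-1.193, 1.233, -1.233]
wrist_force: [-0.5, -0.2, -0.6]
width: 0.262
[6.32464167e-01 4.37320330e-04 1.21274258e-01] [-1.19361274  1.23324915 -1.23319699] [ 0.57705447 -0.54723429 -1.81108508] [-0.14117553 -0.0019423   0.00647456]
```

View pics/wrist3.png

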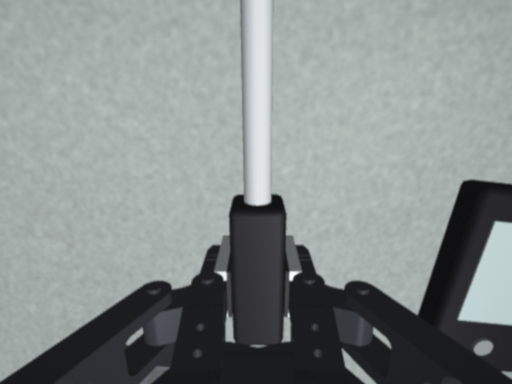

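View pics/t3c.png

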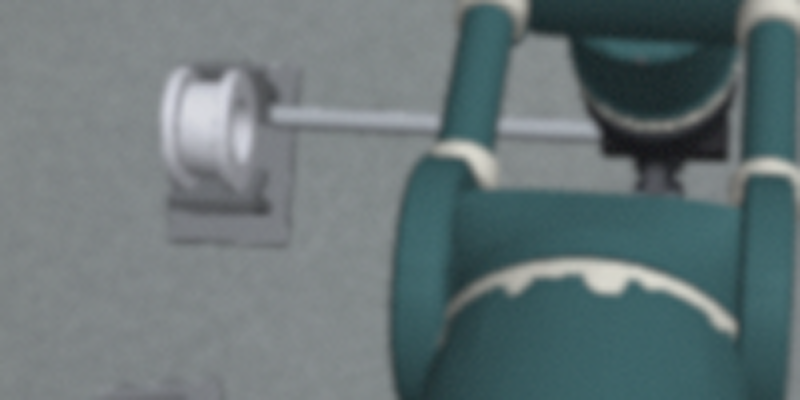

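View pics/s3c.png

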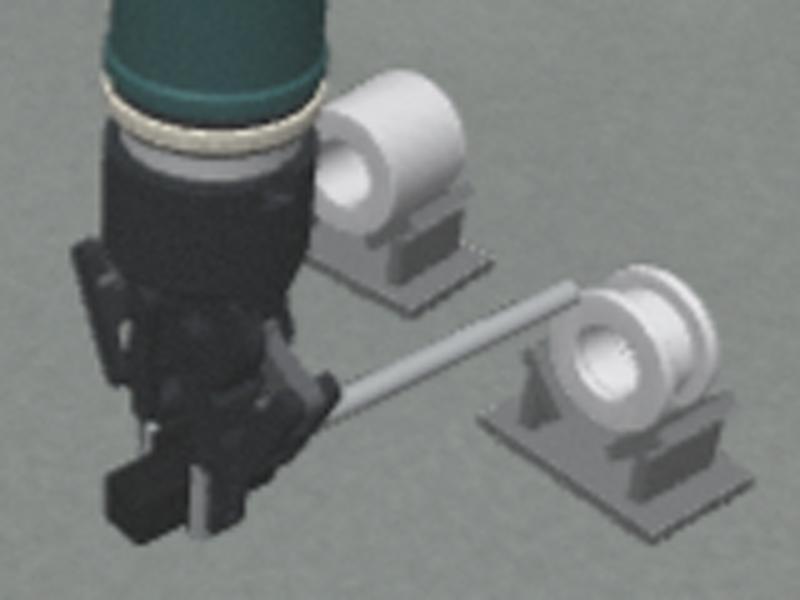

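The tip is still 50 mm high, at about (270,112) in the top crop and (572,290) in the scene crop, and it stops short of the flange. I will descend and check the fit.

```bash
python3 -m jog '[[0,0,-10,0,10],[0,0,-25,0,10],[0,0,-40,0,10],[0,0,-50,0,10],[0,0,-50,0,10],[0,0,-50,0,10],[0,0,-50,0,10],[0,0,-50,0,10],[0,0,-50,0,10],[0,0,-50,0,10]]' 120;python3 - <<'E'
from h import *
for n in ['scene','top']: c=snap(n,n+'4')
s=bot.read_state();print(s['tool_pos'])
T=ld('top4');S=ld('scene4')
cv2.imwrite('pics/t4c.png',cv2.resize(T['pixels'][125:225,80:180,::-1],None,fx=6,fy=6,interpolation=cv2.INTER_CUBIC))
cv2.imwrite('pics/s4c.png',cv2.resize(S['pixels'][110:230,280:420,::-1],None,fx=5,fy=5,interpolation=cv2.INTER_CUBIC))
E
```

```text
time: 9.25
tool_pos: [0.6326, 0.0004, 0.0714]
tcp_rot: [-1.193, 1.233, -1.233]
wrist_force: [0.1, 0.1, -1.7]
width: 0.265
[6.32497946e-01 3.99173534e-04 7.13143538e-02]
```

View pics/t4c.png

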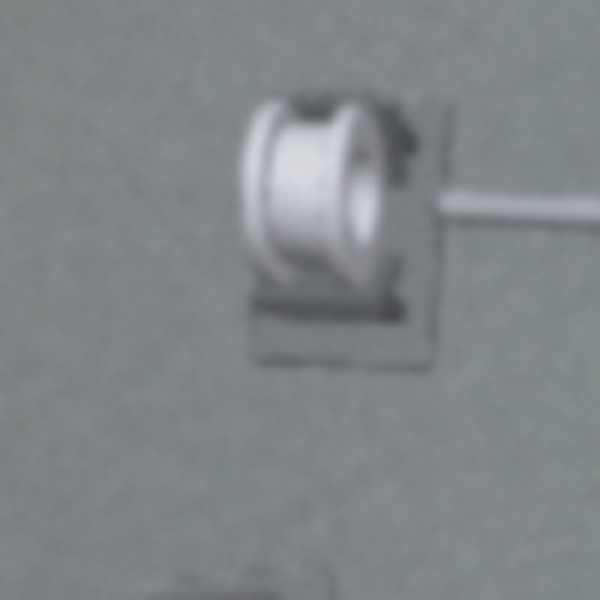

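View pics/s4c.png

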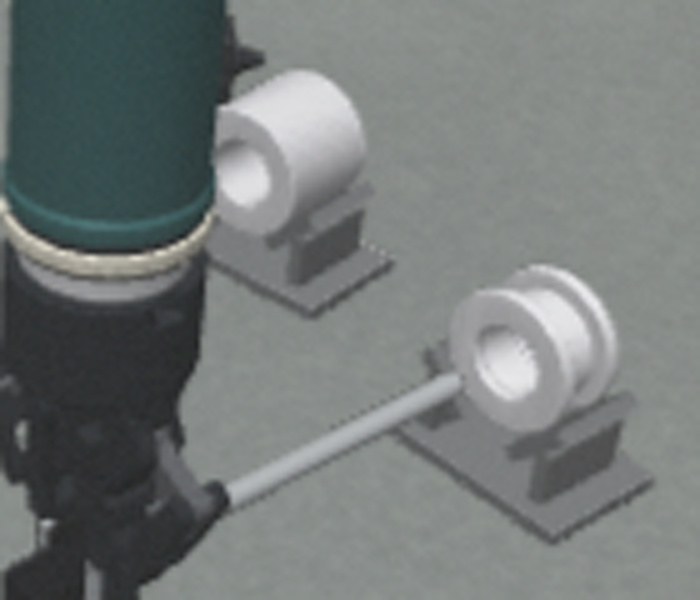

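Run:
```python
from m1 import *
np.set_printoptions(precision=4,suppress=True)
T=ld('top4');S=ld('scene4')
g=lambda *u:f(u,280,110,5)
print(*tri(T,t2(440,203),S,g(458,383)))
print(*tri(T,t2(364,198),S,g(506,362)))
```

```text
[0.6401 0.212  0.0641] [0.1133 0.1051] [ 0.1631 -0.0375]
[0.6419 0.2414 0.0633] [-0.0153 -0.0147] [-0.0221  0.0053]
```

The tip is 29 mm short of the bore face. It is about 2 mm off sideways and 1 mm off in height, so it is clear to insert.

```bash
python3 -m jog '[[1,10,0,0,10],[1,25,0,0,10],[2,42,0,0,10],[2,60,0,0,10],[3,78,0,0,10],[3,96,0,0,10],[4,114,0,0,10],[4,130,0,0,10],[5,140,0,0,10],[5,140,0,0,10]]' 120;python3 - <<'E'
from h import *
for n in ['scene','top','wrist']: c=snap(n,n+'5')
s=bot.read_state();print(s['tool_pos'])
T=ld('top5');S=ld('scene5')
cv2.imwrite('pics/t5c.png',cv2.resize(T['pixels'][125:225,80:180,::-1],None,fx=6,fy=6,interpolation=cv2.INTER_CUBIC))
cv2.imwrite('pics/s5c.png',cv2.resize(S['pixels'][110:230,300:440,::-1],None,fx=5,fy=5,interpolation=cv2.INTER_CUBIC))
E
```

```text
time: 10.6
tool_pos: [0.6376, 0.1411, 0.0713]
tcp_rot: [-1.194, 1.232, -1.233]
wrist_force: [0.1, -0.2, -0.6]
width: 0.26
[0.63746547 0.13991419 0.07121475]
```

View pics/t5c.png

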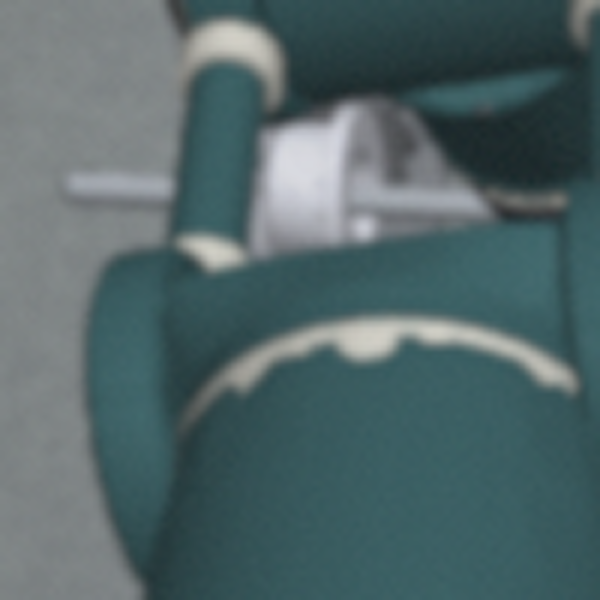

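View pics/s5c.png

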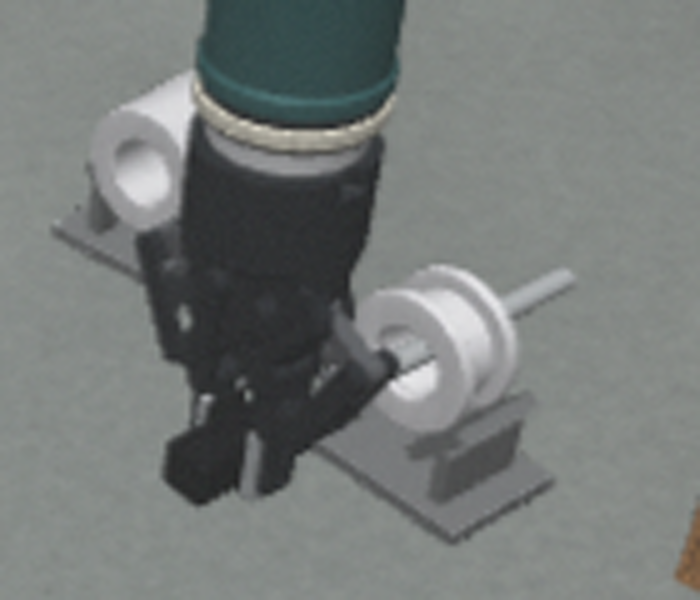

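View pics/wrist5.png

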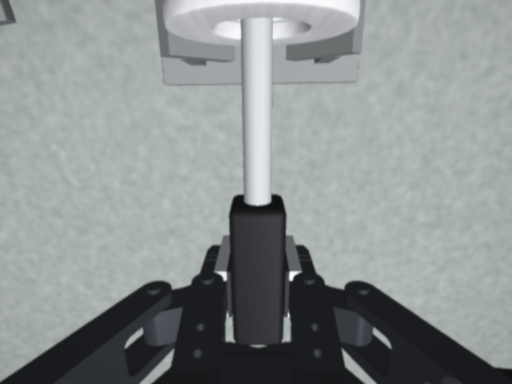

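The shaft is through the bore and centred in the wrist view. I am lifting gently.

```bash
python3 -m jog '[[0,0,4,0,10],[0,0,8,0,10],[0,0,11,0,10],[0,0,13,0,10],[0,0,15,0,10],[0,0,19,0,10],[0,0,25,0,10],[0,0,32,0,10],[0,0,40,0,10],[0,0,48,0,10]]' 120;python3 -m jog '[[0,0,8,0,10],[0,0,18,0,10],[0,0,30,0,10],[0,0,42,0,10],[0,0,54,0,10],[0,0,66,0,10],[0,0,76,0,10],[0,0,84,0,10],[0,0,90,0,10],[0,0,90,0,10]]' 120;python3 - <<'E'
from h import *
for n in ['scene','top','wrist']: c=snap(n,n+'6')
s=bot.read_state();print(s['tool_pos'],s['torque'],s['wrist_force'])
E
```

```text
time: 12.0
tool_pos: [0.6377, 0.1404, 0.1201]
tcp_rot: [-1.193, 1.233, -1.233]
wrist_force: [-0.2, 0.3, -2.8]
width: 0.258
time: 13.25
tool_pos: [0.6378, 0.1404, 0.2098]
tcp_rot: [-1.193, 1.233, -1.234]
wrist_force: [0.9, -0.1, -2.5]
width: 0.264
[0.63716001 0.14030753 0.2087174 ] [-0.29399526  0.02718085  0.04421638] [-0.18888359 -0.02145591 -3.03099319]
```

View pics/scene6.png

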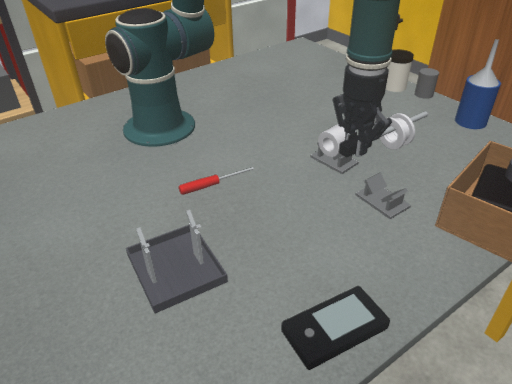

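View pics/wrist6.png

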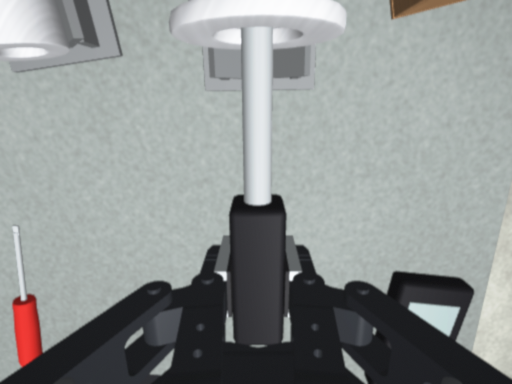

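View pics/top6.png

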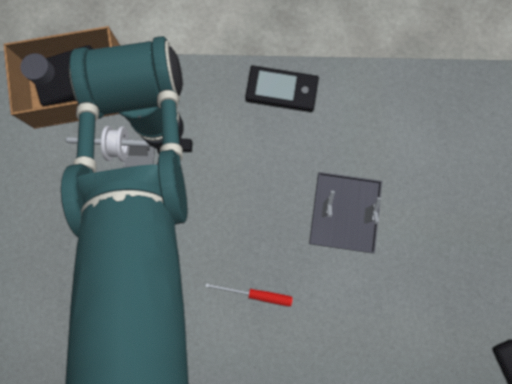

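Run:
```python
from h import *
np.set_printoptions(precision=4,suppress=True)
T=ld('top6');S=ld('scene6')
cv2.imwrite('pics/t6c.png',cv2.resize(T['pixels'][110:180,50:200,::-1],None,fx=5,fy=5,interpolation=cv2.INTER_CUBIC))
cv2.imwrite('pics/s6c.png',cv2.resize(S['pixels'][90:170,310:440,::-1],None,fx=6,fy=6,interpolation=cv2.INTER_CUBIC))
```

```text
(no output)
```

View pics/t6c.png

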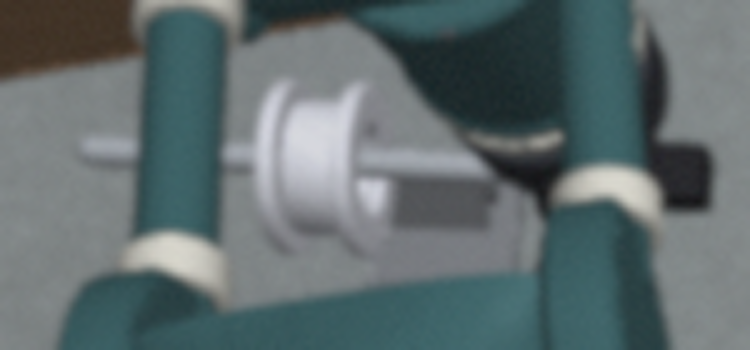

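View pics/s6c.png

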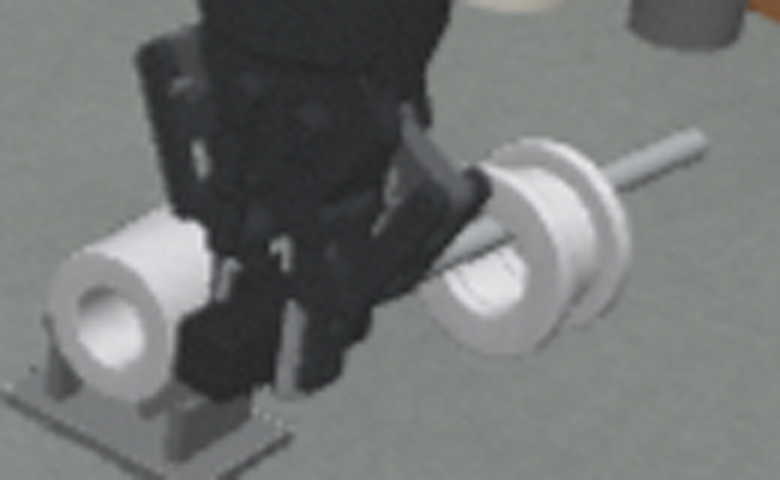

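Run:
```python
from m1 import *
np.set_printoptions(precision=4,suppress=True)
T=ld('top6');S=ld('scene6')
a=lambda *u:f(u,50,110,5);b=lambda *u:f(u,310,90,6)
X,*e=tri(T,a(82,148),S,b(703,140));print('tip',X,e)
tcp=bot.read_state()['tool_pos'];print('expected bar z',tcp[2]-.0065, tcp)
# near flange face crossing on shaft: px where shaft meets face in top
p=onz(T,a(358,158),.203);print('shaft meets face top',p)
```

```text
tip [0.6447 0.3539 0.2021] [array([-0.1056, -0.1197]), array([-0.1458,  0.0453])]
expected bar z 0.2022173997127397 [0.6372 0.1403 0.2087]
shaft meets face top [0.6423 0.2442 0.203 ]
```

The bar is level, with its tip at z 0.202 against 0.202 expected. The pulley is about 122 mm from the grip. I am carrying it to the stand.

```bash
python3 -m jog '[[-2,-8,0,0,10],[-6,-24,0,0,10],[-12,-48,0,0,10],[-18,-75,0,-1,10],[-25,-103,0,-1,10],[-32,-131,0,-2,10],[-38,-158,0,-2,10],[-45,-185,0,-3,10],[-52,-213,0,-3,10],[-58,-240,0,-4,10]]' 120;python3 -m jog '[[-7,-28,0,0,10],[-14,-56,0,0,10],[-21,-84,0,-1,10],[-28,-112,0,-1,10],[-35,-140,0,-1,10],[-42,-170,0,-1,10],[-49,-200,0,-1,10],[-55,-225,0,-1,10],[-59,-242,0,-1,10],[-61,-251,0,-1,10]]' 120;python3 - <<'E'
from h import *
for n in ['scene','top','wrist']: c=snap(n,n+'7')
s=bot.read_state();print(s['tool_pos'],s['tcp_rot'],s['torque'],s['wrist_force'])
T=ld('top7');S=ld('scene7')
cv2.imwrite('pics/t7c.png',cv2.resize(T['pixels'][150:260,300:433,::-1],None,fx=6,fy=5,interpolation=cv2.INTER_CUBIC))
cv2.imwrite('pics/s7c.png',cv2.resize(S['pixels'][140:260,75:235,::-1],None,fx=5,fy=5,interpolation=cv2.INTER_CUBIC))
E
```

```text
time: 14.65
tool_pos: [0.5783, -0.1021, 0.2094]
tcp_rot: [-1.158, 1.285, -1.286]
wrist_force: [0.3, -0.1, -3.0]
width: 0.259
time: 15.9
tool_pos: [0.5176, -0.3519, 0.2093]
tcp_rot: [-1.149, 1.298, -1.298]
wrist_force: [1.3, 0.2, -2.6]
width: 0.261
[ 0.51829962 -0.35064137  0.20927775] [-1.14939756  1.29764193 -1.29718533] [-0.22809702  0.01528999 -0.03514332] [ 0.22193726  0.54939881 -2.12921583]
```

View pics/wrist7.png

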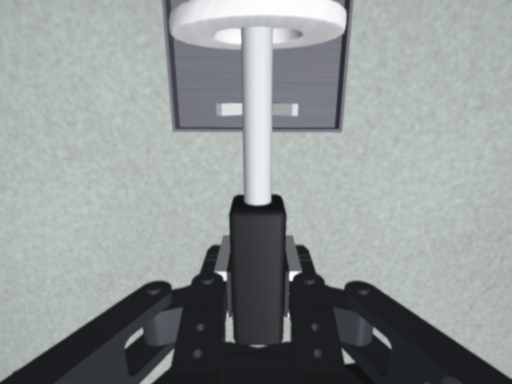

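View pics/t7c.png

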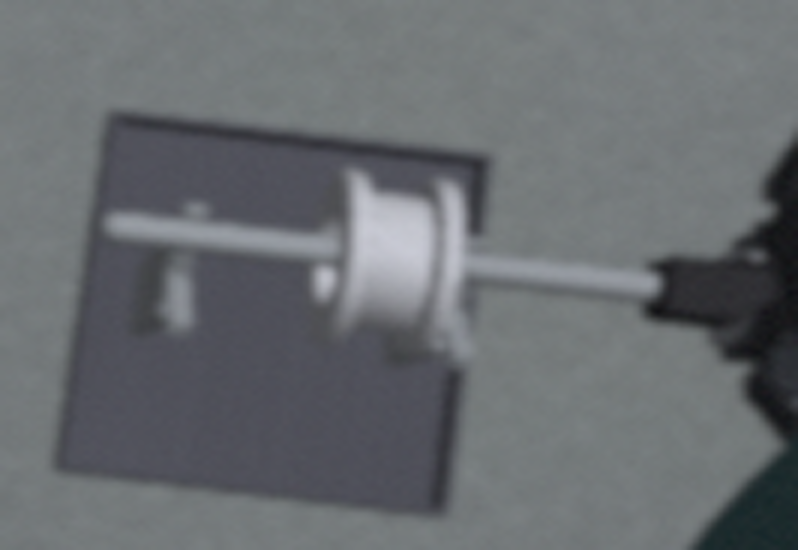

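View pics/s7c.png

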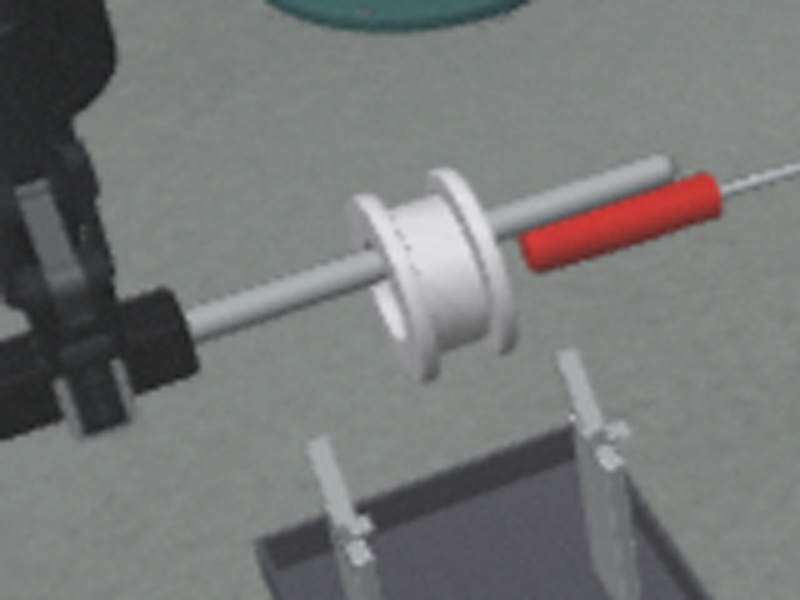

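```bash
python3 -m jog '[[0,0,-8,0,10],[0,0,-20,0,10],[0,0,-33,0,10],[0,0,-46,0,10],[0,0,-58,0,10],[0,0,-68,0,10],[0,0,-76,0,10],[0,0,-83,0,10],[0,0,-88,0,10],[0,0,-90,0,10]]' 120;python3 - <<'E'
from h import *
for n in ['scene','wrist']: c=snap(n,n+'8')
s=bot.read_state();print(s['tool_pos'],s['torque'],s['wrist_force'])
S=ld('scene8')
cv2.imwrite('pics/s8c.png',cv2.resize(S['pixels'][190:310,75:235,::-1],None,fx=5,fy=5,interpolation=cv2.INTER_CUBIC))
E
```

```text
time: 17.3
tool_pos: [0.5184, -0.3506, 0.119]
tcp_rot: [-1.15, 1.297, -1.297]
wrist_force: [-1.1, -0.5, -2.4]
width: 0.257
[ 0.51848129 -0.35061936  0.11920771] [-0.25871077  0.01111755 -0.0075463 ] [ 0.1669749   0.41773602 -2.28310899]
```

View pics/wrist8.png

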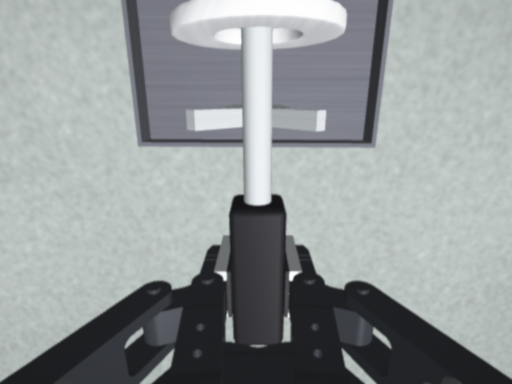

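View pics/s8c.png

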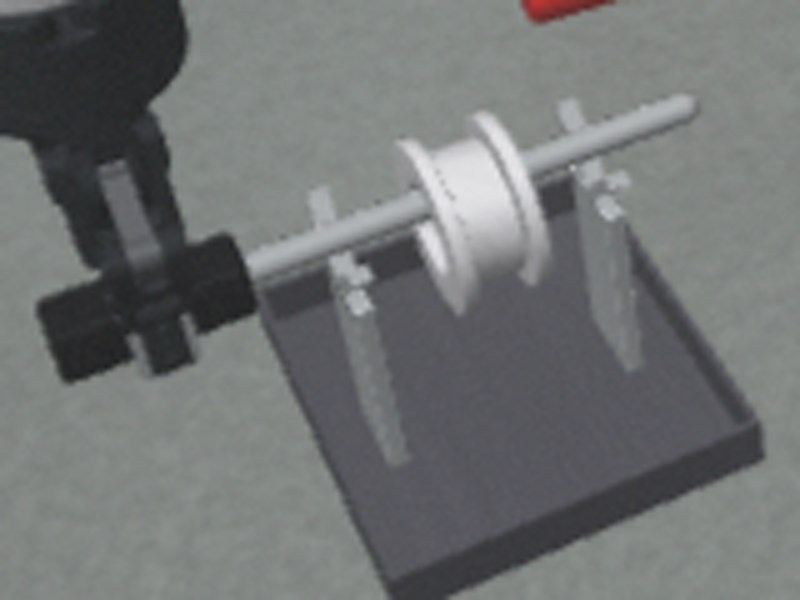

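The shaft lies over the middle of both notches (post spans cols 187–326, shaft at col 257) and the pulley sits between the posts. I am lowering the last 13 mm.

```bash
python3 -m jog '[[0,0,-3,0,10],[0,0,-6,0,10],[0,0,-8,0,10],[0,0,-10,0,10],[0,0,-11,0,10],[0,0,-12,0,10],[0,0,-13,0,10],[0,0,-13,0,10],[0,0,-13,0,10],[0,0,-13,0,10]]' 120;python3 - <<'E'
from h import *
s=bot.read_state();print(s['tool_pos'],s['torque'],s['wrist_force'])
S=snap('scene','scene9')
cv2.imwrite('pics/s9c.png',cv2.resize(S['pixels'][190:310,75:235,::-1],None,fx=5,fy=5,interpolation=cv2.INTER_CUBIC))
E
```

```text
time: 18.65
tool_pos: [0.5186, -0.3507, 0.1068]
tcp_rot: [-1.15, 1.297, -1.297]
wrist_force: [-2.4, 1.5, 5.3]
width: 0.264
[ 0.51855393 -0.35065895  0.10683717] [0.45402153 0.42494018 0.20111975] [-2.43832639  1.52265439  5.30529417]
```

View pics/s9c.png

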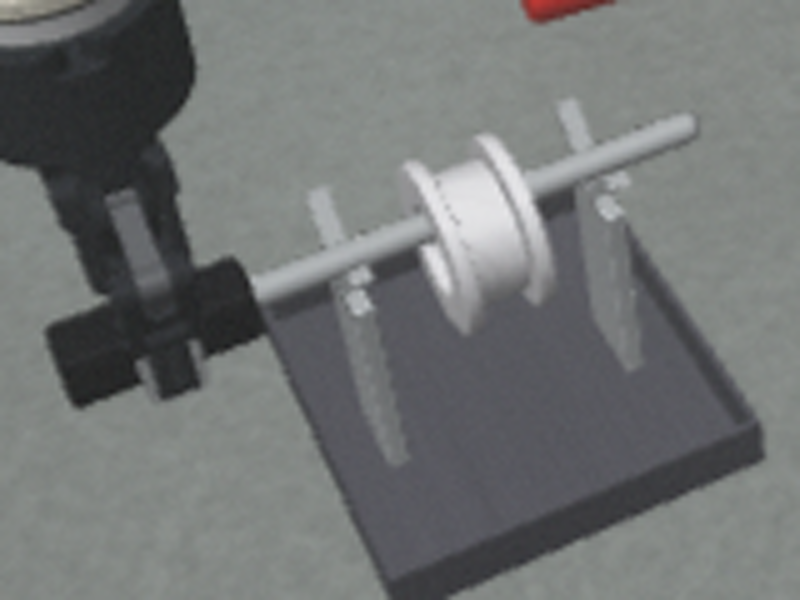

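Seated: the contact force is up by about 8 N and the tip pixel matches the start. I am opening the gripper and rising.

```bash
python3 -m jog '[[0,0,0,0,26],[0,0,0,0,32],[0,0,0,0,40],[0,0,0,0,55],[0,0,0,0,70],[0,0,0,0,70],[0,0,0,0,70],[0,0,0,0,70],[0,0,5,0,70],[0,0,15,0,70]]' 120;python3 -m jog '[[0,0,10,0,70],[0,0,25,0,70],[0,0,45,0,70],[0,0,65,0,70],[0,0,85,0,70],[0,-10,105,0,70],[0,-20,125,0,70],[0,-25,135,0,70],[0,-30,140,0,70],[0,-30,140,0,70]]' 120;python3 - <<'E'
from h import *
for n in ['scene','top','wrist']: c=snap(n,n+'A')
s=bot.read_state();print(s['tool_pos'],s['torque'],s['wrist_force'])
T=ld('topA');S=ld('sceneA')
cv2.imwrite('pics/tAc.png',cv2.resize(T['pixels'][160:260,300:433,::-1],None,fx=6,fy=6,interpolation=cv2.INTER_CUBIC))
cv2.imwrite('pics/sAc.png',cv2.resize(S['pixels'][195:315,75:235,::-1],None,fx=5,fy=5,interpolation=cv2.INTER_CUBIC))
E
```

```text
time: 19.95
tool_pos: [0.5182, -0.3504, 0.1214]
tcp_rot: [-1.15, 1.298, -1.296]
wrist_force: [0.8, -0.2, 0.5]
width: 0.818
time: 21.2
tool_pos: [0.5183, -0.381, 0.261]
tcp_rot: [-1.15, 1.298, -1.297]
wrist_force: [-0.6, -0.1, -0.3]
width: 0.817
[ 0.51806453 -0.38009649  0.2600914 ] [-0.03268331  0.03567354  0.01064147] [-0.09752851 -0.29969015 -0.04577633]
```

View pics/wristA.png

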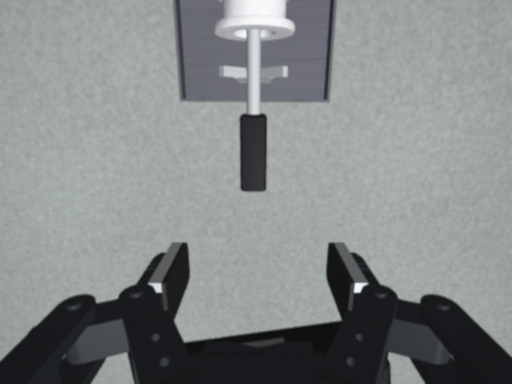

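View pics/tAc.png

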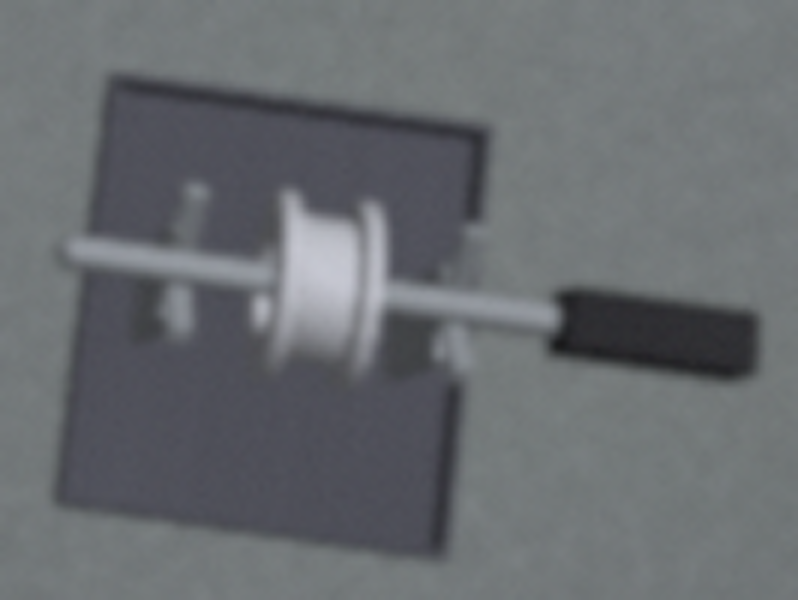

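View pics/sAc.png

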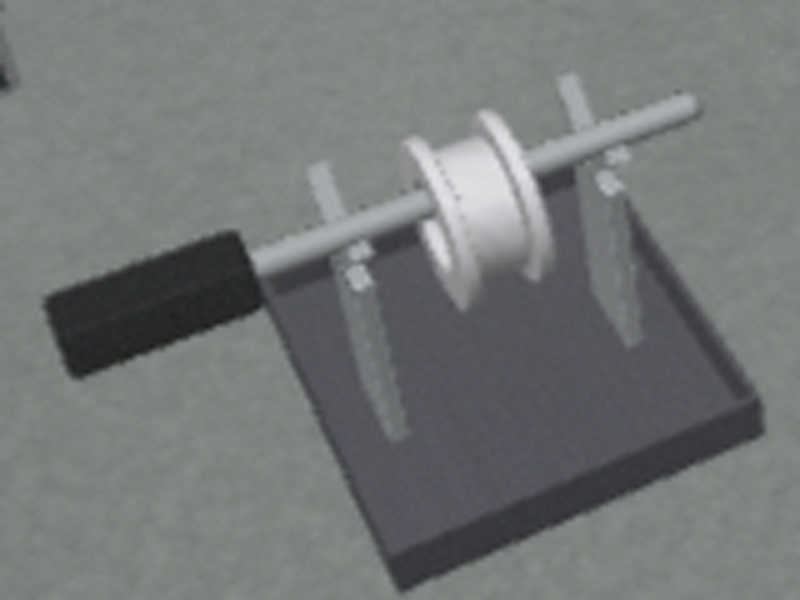

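View pics/sceneA.png

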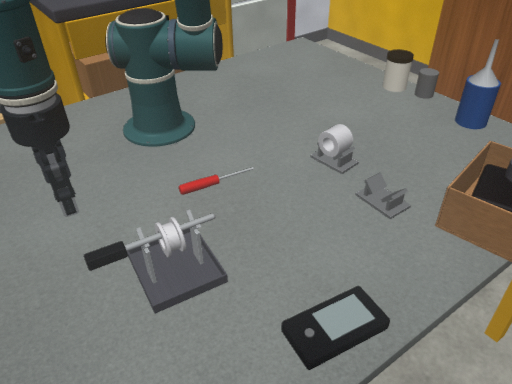

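The bar's corners sit at the same pixels as at the start. The pulley hangs midway between the posts, and the sleeve is still at (335,142). One check that nothing is moving, then I hand in.

```bash
python3 -m jog '[[0,0,0,0,70],[0,0,0,0,70],[0,0,0,0,70],[0,0,0,0,70],[0,0,0,0,70],[0,0,0,0,70],[0,0,0,0,70],[0,0,0,0,70],[0,0,0,0,70],[0,0,0,0,70]]' | head -1
python3 - <<'E'
from h import *
c=snap('scene','sceneB')['pixels'].astype(int);a=ld('sceneA')['pixels'].astype(int);o=ld('scene0')['pixels'].astype(int)
print('pulley region diff',abs(c-a)[200:270,140:200].mean(),'noise',abs(c-a)[300:370,60:120].mean(),'sleeve diff',abs(c-o)[120:175,308:360].mean())
bot.finish_job()
E
```

```text
time: 22.6
pulley region diff 1.2162698412698412 noise 1.1853174603174603 sleeve diff 1.168997668997669
the job is handed in; nothing more can be done
```

The pulley now hangs on the bar in the drip stand, and the job is handed in at about 22.6 s of the 66 s allowed. I gripped the bar by its handle and pushed the shaft through the pulley's bore. I then lifted the pulley level, laid the bar back in both notches with the handle on the same side, and let go.

**Final checks:**
- **Bar:** its end points lie at the same pixels as at the start, to about one pixel, in both the scene and top views.
- **Pulley:** by eye it hangs about midway between the posts. The picture there changed no more than image noise over the last 1.25 s, so it is at rest.
- **Sleeve:** its picture matches the first one to within image noise, so it has not moved.
- **Gripper:** it is open and well clear of everything. I saw no sign that the fingers touched the pulley, but I did not measure that contact directly.

**Disagreements:** the wireframe fit of the stand was about 7 pixels off at two prong tops. I put that down to my point assignment there. I did not use those points, because the tray corners, the bar and the wrist view agreed to within about 3 mm. The bar's heights before the lift read 3–4 mm higher at the handle end than at the tip (0.104 and 0.099 m against the stated 0.100 m).

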